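# Open the specimen-cutting hand press and draw out its bed

### The arm

A 7-joint arm with a two-finger parallel gripper is mounted at the origin on the work surface. World frame = base frame: x ahead of the robot, y to its left, z up, the work surface at z = 0. Lengths are in m, angles in rad, forces in N, time in s.
With the tool pointing down it reaches from about 0.425 to 0.925 m from the base axis. Payload 6.8 kg.
Tool frame: the origin (TCP) lies on the front face of the gripper's body, between the roots of the fingers; the fingertips stand 73 mm ahead of it and the grasp point (between the pads) lies 54 mm ahead of it (env.nose_length is the distance from the TCP to the fingertips, in m); z points along the fingers, y is the line along which they close (so a half turn about z gives the same grasp; the last joint's range is limited). The gripper opens to 85 mm and grips with 20 to 120 N. Pads are 22 mm wide; open, the fingers measure 114 mm over their backs; the gripper's body (76 mm by 85 mm) begins 54 mm behind the grasp point. The pads swing forward as they close: fully open they stand 13 mm farther back than shut.
Start: joints at [-0.108, 0.477, 0.022, 1.555, -0.011, 1.109, -0.083], TCP at [0.675, 0, 0.304] pointing down, gripper open.
Joint ranges: [-2.96, 2.96], [-0.34, 2.1], [-1.41, 1.46], [0.24, 2.44], [-1.37, 4.51], [0.17, 1.92], [-2.96, 2.96]. Speed limits (rad/s): [2.39, 2.39, 3.14, 3.14, 3.14, 3.14, 3.14].

### API

Orientations are given as a unit quaternion [w, x, y, z].
In Python, from cell import env, kin, camera, calibration, job gives the robot as it stands. The module is installed in compiled form; this text tells all that it offers. Calls block until the motion is done:
- env.reach(position, orientation): joint-space move of the TCP to a pose.
- env.movel(position, velocity=0.15, rot=None, stop_force=None): straight line of the TCP; rot=None keeps the orientation; velocity is the mean speed in m/s. With stop_force (N) it stops when the force on the tool has changed by that much, and returns True; else False.
- env.goto_joints(angles): joint-space move.
- env.grip(opening, f_grip=None): finger opening in m; f_grip is the grip in N (None keeps the last); returns when the fingers have stopped.
- env.dwell(seconds).
- kin.inverse_kinematics(position, orientation): joint angles nearest the present ones, or None.
- env.get_state(): the state.
- camera(name): name is "scene" or "side" or "wrist"; returns (picture, depth): 480x640x3 uint8, blue, green, red; 480x640 float32, m along the optical axis (not along the pixel's ray), 0 where there is no reading.
- calibration(name): a dict with "fx", "fy", "cx", "cy" (pixels), "rvec" (rotation vector, rad) and "tvec" (3), from world to camera coordinates, as OpenCV has them. Camera axes: x right, y down, z forward; pixel columns grow to the right and rows downward; lengths in m; the calibration is good to about 2 mm. The wrist camera is an equidistant fisheye: a pixel r from the principal point sees the ray r / f radians off the axis. A picture is of the moment at which its call begins: read the wrist's pose just before it. calibration takes no time and is no camera call; for the wrist camera it gives the pose at the moment of the call.
A pose or a line that the arm cannot do raises env.PlanningError and nothing moves.
- job.job_done(): hands the job in; it is judged then, once.
The state is a dict: "time": time; "qpos": joint angles; "joint_velocities": joint speeds; "joint_torque": joint torques, N m; "tcp_pos": TCP position; "orientation": TCP orientation; "force": force on the tool from outside, world axes, zero at the start; "torque": the same for the moment, N m; "opening": finger opening in m; "gripper_force": force on a finger pad.
Only numpy, scipy, OpenCV 4.12 (cv2) and the standard library are available. Lean on these libraries where they do the work, as an engineer would, in place of code of your own. Each camera call takes 0.05 s, during which the arm holds its last target. There are 200 camera calls.

### The job

Open the specimen-cutting hand press: by its red crank grip, wind the handwheel anticlockwise, letting your hand rise with the screw, until you feel the screw come up against its top stop, but do not force it, as the wheel then slips on the screw; then ease it back a quarter of a turn so that it cannot jam. After that draw the sliding bed gently out to its end by its black bar, so that the die can be lifted off, let go, and leave the other things on the bench where they stand.

Things in the scene. Friction and masses are not known exactly. Their poses are not given: they have to be found in the camera images.
- press: blue two-column bench press, fixed to the bench; base 200 x 210 mm, 25 mm high, crosshead top 175 mm above the bench. Origin: centre of the underside of its base, on the screw's axis. Its x axis points to the back: the bed comes out along -x; the columns stand at y = +-78 mm; z is up.
- nut: brass bush (46 mm across) in the crosshead in which the screw turns, clamped and unmoving, at a slightly different height from start to start. Origin on the screw's axis, at the underside of its flange; z is up.
- screw: steel upper end of the screw, 17 mm across, showing in the wheel's hub with a white witness mark. Origin on the screw's axis at the underside of the wheel; z is up; x points along the mark and at the start towards the crank grip. Right-hand screw: it turns with the wheel and rises 8 mm for each anticlockwise turn (seen from above). It starts 1 to 1.7 turns below its top stop. The stop is a rigid shoulder out of sight, to be found by feel; the screw stays wherever it is left.
- handwheel: black three-spoke handwheel, 124 mm across, rim 14 mm thick, on top of the screw. Origin on the axis at the underside of its hub; z is up; x points to the crank grip. Turning it takes about 2.5 N at the grip. A grub screw holds it on the screw: above about 18 N along the circle at the grip it slips on the screw, which spoils it.
- wheel_center (a point): centre of the handwheel on the screw's axis, half-way up the rim (12 mm above the handwheel's origin). It rises with the screw; with the screw at its top stop it stands somewhere between 52 and 55 mm above the nut's origin.
- crank_mid (a point): centre of the red upright crank grip, a cylinder 20 mm across and 60 mm long (30 mm above and below this point) that spins freely on its pin, 55 mm from the screw's axis and 44 mm above wheel_center. Just below it is the boss on the rim that carries it. It goes round and rises with the wheel.
- bed: aluminium sliding bed 170 x 82 mm with green cutting board, black rubber sheet and steel dumb-bell die (all fast on it). Slides 100 mm out of the press along the press's -x, from fully home (its start) to a rigid end stop; about 3 N move it and it stays where it is left. Axes as the press; origin on the screw's axis at bench level when home.
- bar_mid (a point): middle of the bed's black pull bar: round, 12 mm across, 72 mm long across the direction of sliding, level, 42 mm above the bench and 55 mm clear of the bed's front edge, held by a steel rod at each end. 140 mm from the screw's axis when the bed is home, 240 mm when it is fully out.
- weight: loose steel calibration weight 44 mm across, 72 mm tall, beside the pull bar. Origin: centre of its underside.
- spray: loose blue bottle with white cap, 48 mm across, 120 mm tall, behind the press. Origin: centre of its underside.
- tray: loose green tray 120 x 80 x 22 mm with black rubber test pieces, behind the press. Origin: centre of its underside.

How it is judged:
On the way, in this order (a step that is already met when the one before it is completed fails the run):
1. the screw has been wound up against its top stop (z of wheel_center in the frame of nut above 0.05295 m), for 0.2 s.
2. the handwheel has been eased back about a quarter of a turn (an eighth to three eighths) (z of wheel_center in the frame of nut between 0.05 and 0.052 m), for 0.2 s.
3. the bed has been drawn out to its end (x of bar_mid in the frame of press below -0.235 m), for 0.2 s.
At the end, for the whole second after the job is handed in: the screw stands a quarter of a turn (between an eighth and three eighths) below its top stop, and the bed is drawn out to within 5 mm of its end and at rest (all of step 2 and x of bar_mid in the frame of press below -0.235 m and linear speed of bed below 0.01 m/s); the robot touches nothing.
It fails at once if the handwheel is forced so hard that it slips on the screw by more than 4 degrees (angle between the x axis of screw and the x axis of handwheel, either way round above 0.07 rad).
It fails at once if the bed is yanked (faster than 0.4 m/s) (linear speed of bed above 0.4 m/s).
It fails at once if the steel weight is pushed away or knocked over (distance of weight from where it was at the start of the episode above 0.02 m or angle between weight's own z axis and vertical above 0.35 rad).
It fails at once if the bottle is pushed away or knocked over (distance of spray from where it was at the start of the episode above 0.02 m or angle between spray's own z axis and vertical above 0.35 rad).
It fails at once if the specimen tray is pushed away or knocked over (distance of tray from where it was at the start of the episode above 0.02 m or angle between tray's own z axis and vertical above 0.35 rad).
It also fails if it takes over 72 s, if anything falls off the work surface, if the arm or the gripper's body presses on something with over 40 N, if the wrist force passes 120 N, or if a joint passes its speed limit or range.

## Working session

There is one attempt and no reset: what is moved stays moved. The work goes in short steps, each a Python script; the robot and the scene stay as the last script left them, time stands still between calls to the robot, and variables do not carry over. Pictures are saved under pics/ and viewed, at most 10 in all, crops included, and the job is handed in when it is done.

```bash
mkdir -p pics; ls; python3 - <<'E'
from cell import env,kin,camera,calibration,job
import cv2,numpy as np
for n in ["scene","side"]:
    p,d=camera(n); cv2.imwrite(f"pics/{n}0.png",p); np.save(f"{n}0.npy",d); print(n,calibration(n))
s=env.get_state();print(s)
E
```

```text
pics
scene {'fx': 438.6287517616131, 'fy': 438.6287517616131, 'cx': 321.1221954518814, 'cy': 236.4994941987581, 'rvec': array([ 1.93410776,  0.96984866, -0.52774489]), 'tvec': array([-0.42917151, -0.0289639 ,  1.19682584])}
side {'fx': 452.9552634087107, 'fy': 452.9552634087107, 'cx': 321.28548331373497, 'cy': 241.27016210754195, 'rvec': array([ 0.65263365, -2.56985561,  1.20266779]), 'tvec': array([0.55598881, 0.21182535, 0.74574602])}
{'time': 0.1, 'qpos': array([-0.10807986,  0.47767428,  0.02236773,  1.55631863, -0.01151033,
        1.10928952, -0.08309356]), 'joint_velocities': array([ 0.00099444, -0.00297357,  0.00059756, -0.00303337,  0.00044022,
        0.00106149,  0.00029203]), 'joint_torque': array([ 5.69385389e-03, -5.97765398e+01,  1.61440808e+00, -2.81952703e+01,
        1.29656185e-02,  5.02699884e-03, -1.13572563e-05]), 'tcp_pos': array([ 6.74602338e-01, -2.68227677e-05,  3.03066604e-01]), 'orientation': array([-5.10374923e-04,  7.07113709e-01,  7.07099422e-01, -5.90728477e-04]), 'force': array([ 0.43492877, -0.29893767, -0.74950205]), 'torque': array([0.01317084, 0.00900561, 0.01159242]), 'gripper_force': 0.0, 'opening': 0.0855811204806482}
```

View pics/scene0.png

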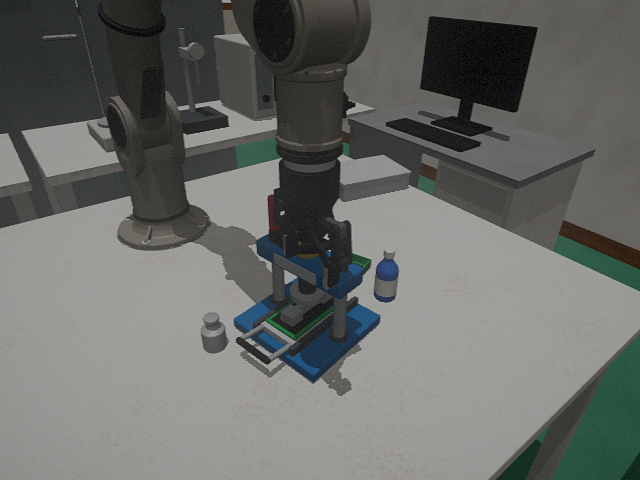

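View pics/side0.png

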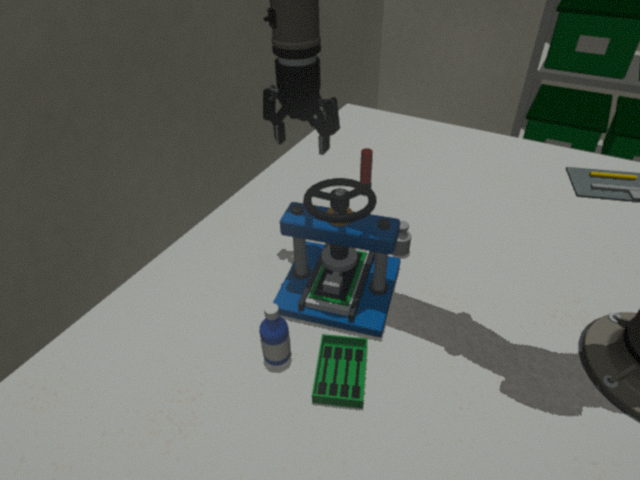

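The side view shows the wheel (340,200), the red grip (366,165), the blue crosshead (340,228), the bottle (275,335) and the tray (340,370). The scene view shows the bar from (240,342) to (268,358) and the weight at (213,333). The gripper hides the wheel there.

```bash
cat > h.py <<'E'
import numpy as np,cv2
from cell import env,kin,camera,calibration,job
def cloud(n,d):
    c=calibration(n);R=cv2.Rodrigues(c["rvec"])[0];v,u=np.mgrid[:480,:640]
    P=np.stack([(u-c["cx"])/c["fx"]*d,(v-c["cy"])/c["fy"]*d,d],-1)
    W=(P-c["tvec"])@R; W[d<=0]=np.nan
    return W
E
python3 - <<'E'
from h import *
for n in ["side","scene"]:
    p=cv2.imread(f"pics/{n}0.png");W=cloud(n,np.load(f"{n}0.npy"));h=cv2.cvtColor(p,cv2.COLOR_BGR2HSV)
    def rep(name,m):
        m=m&np.isfinite(W[...,0]);q=W[m]
        if len(q)<5: print(n,name,len(q));return q
        print(n,name,len(q),"med",np.median(q,0).round(4),"p2",np.percentile(q,2,0).round(4),"p98",np.percentile(q,98,0).round(4));return q
    H,S,V=h[...,0],h[...,1],h[...,2]
    near=(W[...,2]>0.005)&(W[...,2]<0.4)&(W[...,0]>0.3)&(W[...,0]<1.1)&(abs(W[...,1])<.5)
    rep("red",near&((H<8)|(H>172))&(S>120))
    b=near&(H>98)&(H<118)&(S>130)
    for nm,z0,z1 in [("top",.165,.185),("base",.018,.032)]:
        m=(b&(W[...,2]>z0)&(W[...,2]<z1)).astype(np.uint8)
        m=cv2.morphologyEx(m,cv2.MORPH_OPEN,np.ones((3,3)))>0
        q=rep(nm,m)
        if len(q)>5: print(cv2.minAreaRect((q[:,:2]*1000).astype(np.float32)))
    if n=="side":
        m=near&(V<70)&(S<90)&(W[...,2]>.19)&(W[...,2]<.26); m[:140]=0; q=rep("rim",m)
        print(cv2.minEnclosingCircle((q[:,:2]*1000).astype(np.float32)))
        q=rep("brass",near&(H>12)&(H<32)&(S>90)&(W[...,2]>.17))
        for (u,v) in [(340,190),(340,200),(366,152),(366,180)]: print(u,v,W[v,u],h[v,u])
    else:
        m=near&(V<70)&(W[...,2]>.03)&(W[...,2]<.055); m[:,:230]=0;m[:,275:]=0;m[:330]=0;m[365:]=0; q=rep("bar",m)
        for t in [(240,342),(255,350),(268,358),(212,340)]: print(t,W[t[1],t[0]],h[t[1],t[0]])
        w=near.copy();w[:,:200]=0;w[:,228:]=0;w[:310]=0;w[355:]=0;rep("weight",w)
E
```

```text
side red 31 med [0.5258 0.038  0.2904] p2 [0.5193 0.0325 0.272 ] p98 [0.6766 0.0433 0.3929]
side top 1557 med [0.5136 0.1015 0.1745] p2 [0.4515 0.0514 0.1666] p98 [0.6366 0.1293 0.1767]
((548.1753540039062, 87.90367126464844), (199.82936096191406, 62.151859283447266), 12.68994140625)
side base 2915 med [0.4901 0.1334 0.0249] p2 [ 0.4359 -0.0164  0.0208] p98 [0.6467 0.1905 0.0273]
((549.0, 84.94782257080078), (207.7125701904297, 199.8487091064453), 11.996805191040039)
side rim 1844 med [0.5439 0.0921 0.2215] p2 [0.4918 0.0068 0.2085] p98 [0.6255 0.1433 0.2523]
((606.3496704101562, 52.80511474609375), 126.52610778808594)
side brass 94 med [0.5647 0.0768 0.1896] p2 [ 0.5314 -0.0039  0.1802] p98 [0.7389 0.1067 0.398 ]
340 190 [0.55115102 0.07932194 0.23212885] [80  9 83]
340 200 [0.54165621 0.09771381 0.2261334 ] [86 60 34]
366 152 [0.52448338 0.03988349 0.29048809] [  3 123  87]
366 180 [0.5215698  0.040762   0.23874278] [  1 109  68]
scene red 101 med [0.5319 0.0284 0.2577] p2 [0.5224 0.0265 0.2331] p98 [0.5379 0.0366 0.2903]
scene top 658 med [0.5985 0.076  0.174 ] p2 [0.5095 0.0472 0.1682] p98 [0.656  0.1299 0.176 ]
((575.0125732421875, 88.49319458007812), (160.4391326904297, 62.632266998291016), 12.937158584594727)
scene base 2721 med [0.6243 0.047  0.0245] p2 [ 0.4635 -0.0232  0.0208] p98 [0.6686 0.1917 0.0266]
((553.1099243164062, 85.37788391113281), (209.3166046142578, 199.68173217773438), 12.084576606750488)
scene bar 276 med [ 0.5842 -0.0521  0.0461] p2 [ 0.5431 -0.0625  0.0379] p98 [ 0.6211 -0.0268  0.0488]
(240, 342) [ 0.55533385 -0.06095507  0.04616528] [135  10  51]
(255, 350) [ 0.58792558 -0.04970018  0.04689039] [15 11 46]
(268, 358) [ 0.61629086 -0.04113858  0.04654799] [50 17 45]
(212, 340) [ 0.51099159 -0.09419669  0.03517706] [50  9 88]
scene weight 793 med [ 0.5021 -0.087   0.0418] p2 [ 0.4799 -0.1038  0.0066] p98 [ 0.5127 -0.0652  0.0711]
```

```bash
python3 - <<'E'
from h import *
from scipy.optimize import least_squares
for n in ["side","scene"]:
    p=cv2.imread(f"pics/{n}0.png");W=cloud(n,np.load(f"{n}0.npy"));h=cv2.cvtColor(p,cv2.COLOR_BGR2HSV)
    H,S,V=h[...,0],h[...,1],h[...,2]
    c=calibration(n);print(n,"cam",-cv2.Rodrigues(c["rvec"])[0].T@c["tvec"])
    r=np.hypot(W[...,0]-.551,W[...,1]-.085)
    m=(abs(r-.057)<.012)&(abs(W[...,2]-.2165)<.009)&(V<75)&(S<90); q=W[m]
    f=least_squares(lambda a:np.hypot(q[:,0]-a[0],q[:,1]-a[1])-a[2],[.551,.085,.056],loss="soft_l1",f_scale=.002)
    print("rim",len(q),f.x,np.percentile(q[:,2],[2,50,98]))
    m=((H<10)|(H>170))&(S>70)&(abs(W[...,2]-.26)<.045)&(np.hypot(W[...,0]-.526,W[...,1]-.035)<.025);q=W[m]
    f=least_squares(lambda a:np.hypot(q[:,0]-a[0],q[:,1]-a[1])-.010,[.526,.035],loss="soft_l1",f_scale=.001)
    print("grip",len(q),f.x,np.percentile(q[:,2],[1,50,99]))
    m=(V>0)&(abs(W[...,2]-.045)<.03)&(np.hypot(W[...,0]-.5,W[...,1]+.085)<.03)
    if n=="scene":
        q=W[m&(W[...,2]<.04)];f=least_squares(lambda a:np.hypot(q[:,0]-a[0],q[:,1]-a[1])-.022,[.5,-.085],loss="soft_l1",f_scale=.001);print("weight",f.x)
E
```

```text
side cam [0.26249813 0.64854959 0.64854362]
rim 1189 [0.54780237 0.08838643 0.05442032] [0.21394366 0.22157505 0.22456227]
grip 320 [0.5260579  0.03327141] [0.23343643 0.26588978 0.29104186]
scene cam [ 1.08102473 -0.29150872  0.60318105]
rim 305 [0.54969813 0.08830716 0.06217277] [0.21035577 0.21981606 0.22456512]
grip 197 [0.52799759 0.0371959 ] [0.2309729  0.26176169 0.29082766]
weight [ 0.48994573 -0.08232005]
```

```bash
python3 - <<'E'
from h import *
p,_=camera("wrist")
env.movel([.675,0,.40],velocity=.3)
env.movel([.527,.035,.40],velocity=.3)
print(env.movel([.527,.035,.317],velocity=.1,stop_force=6))
s=env.get_state();f0=s["force"];print(s["time"],s["tcp_pos"],f0)
np.save("f0.npy",f0)
env.grip(.026,20); p,_=camera("wrist"); cv2.imwrite("pics/w1.png",p)
env.grip(.012,20);s=env.get_state();print(s["time"],s["tcp_pos"],s["force"]-f0,s["torque"],s["opening"],s["gripper_force"])
p,_=camera("side"); cv2.imwrite("pics/s1.png",cv2.resize(p[80:320,200:520],None,fx=2,fy=2))
E
```

```text
False
2.2583 [0.52745323 0.03503034 0.31756094] [ 0.14953879 -0.17721126  0.50836891]
3.125 [0.52708154 0.03496882 0.31707145] [-0.21294948  0.42610803 -0.37165065] [ 0.01708229 -0.07152582 -0.02416851] 0.019930601603388526 21.810677647590637
```

View pics/s1.png

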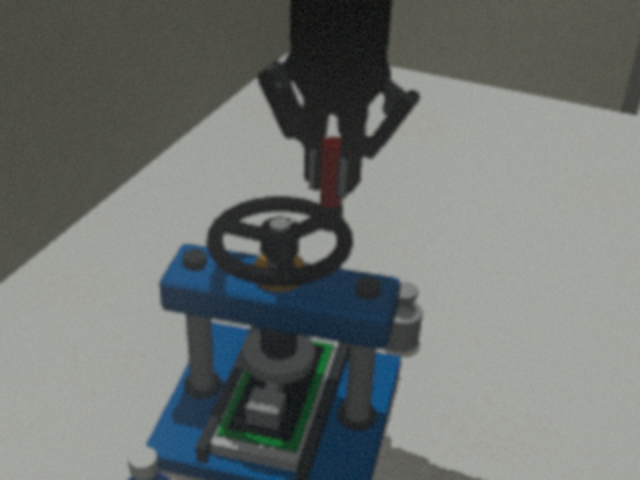

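View pics/w1.png

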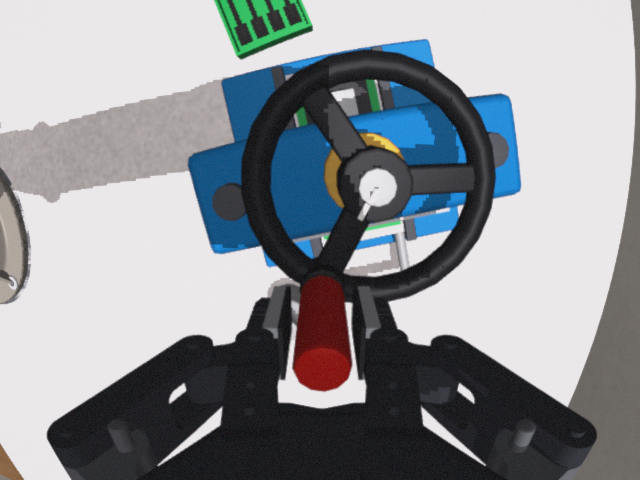

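The wrist view shows the grip (322,370) centred between the pads and the hub at (378,188). I'll start winding while logging the radial and tangential force.

```bash
cat >> h.py <<'E'
def load():
    import json;return json.load(open("st.json"))
def save(st):
    import json;json.dump(st,open("st.json","w"))
def wind(st,ddeg,v,step=15,stop=None,tlim=None,verbose=True):
    """turn by ddeg (positive anticlockwise) along the helix; True if stopped by force"""
    f0=np.array(st["f0"]);n=max(1,round(abs(ddeg)/step))
    for i in range(n):
        a=st["phi"]+np.radians(ddeg)/n; z=st["z"]+.008*ddeg/n/360
        hit=env.movel([st["c"][0]+.055*np.cos(a),st["c"][1]+.055*np.sin(a),z],velocity=v,stop_force=stop)
        s=env.get_state();f=s["force"]-f0;t=s["tcp_pos"];b=np.arctan2(t[1]-st["c"][1],t[0]-st["c"][0])
        st["phi"]=a;st["z"]=z
        ft=-f[0]*np.sin(b)+f[1]*np.cos(b);fr=f[0]*np.cos(b)+f[1]*np.sin(b)
        st["log"].append([float(x) for x in (a,*t,*f)])
        if verbose: print(f"t{s['time']:.2f} tot{np.degrees(a-st['phi0']):.1f} act{np.degrees((b-a+np.pi)%(2*np.pi)-np.pi):.2f} ft{ft:.2f} fr{fr:.2f} fz{f[2]:.2f} grip{s['gripper_force']:.0f} {s['opening']:.4f}",hit)
        if hit or (tlim and abs(ft)>tlim):
            st["phi"]+=(b-a+np.pi)%(2*np.pi)-np.pi; save(st); return True
    save(st);return False
E
python3 - <<'E'
from h import *
s=env.get_state();g=s["tcp_pos"];d=g[:2]-np.array([.550,.086]);phi=float(np.arctan2(d[1],d[0]))
c=(g[:2]-.055*np.array([np.cos(phi),np.sin(phi)])).tolist();print(c,np.degrees(phi))
st=dict(c=c,phi=phi,phi0=phi,z=float(g[2]),f0=np.load("f0.npy").tolist(),log=[])
print(wind(st,60,.04,stop=9))
E
```

```text
[0.5496221093624762, 0.08515925825602237] -114.20262595304762
t3.68 tot15.0 act0.52 ft0.06 fr1.91 fz0.96 grip22 0.0195 False
t4.19 tot30.0 act0.44 ft-0.17 fr3.01 fz1.35 grip22 0.0194 False
t4.70 tot45.0 act0.31 ft-1.35 fr4.81 fz1.29 grip22 0.0195 False
t5.21 tot60.0 act0.29 ft-1.21 fr4.77 fz1.62 grip22 0.0193 False
False
```

```bash
python3 - <<'E'
from h import *
st=load();a=st["phi"];st["c"]=[st["c"][0]+.001*np.cos(a),st["c"][1]+.001*np.sin(a)]
print(wind(st,60,.04,stop=9))
E
```

```text
t5.72 tot75.0 act0.66 ft-0.18 fr3.82 fz1.20 grip22 0.0194 False
t6.22 tot90.0 act0.52 ft-0.86 fr4.56 fz0.73 grip22 0.0194 False
t6.73 tot105.0 act0.51 ft-0.01 fr4.48 fz1.00 grip22 0.0197 False
t7.24 tot120.0 act0.73 ft-1.86 fr5.29 fz1.87 grip22 0.0194 False
False
```

```bash
python3 - <<'E'
from h import *
st=load()
print(wind(st,120,.04,stop=9))
for l in st["log"]:
    print(np.degrees(l[0]).round(0),np.round((np.hypot(l[1]-st["c"][0],l[2]-st["c"][1]))*1000,2),np.round(l[3]*1000,1),np.round(l[4:],1))
E
```

```text
t7.75 tot135.0 act0.86 ft0.82 fr4.81 fz1.99 grip22 0.0191 False
t8.26 tot150.0 act0.62 ft0.51 fr5.22 fz2.65 grip22 0.0192 False
t8.77 tot165.0 act0.50 ft0.98 fr5.12 fz4.02 grip22 0.0194 False
t9.28 tot180.0 act0.35 ft0.11 fr6.09 fz3.87 grip22 0.0194 False
t9.78 tot195.0 act0.24 ft-0.33 fr5.63 fz4.98 grip22 0.0197 False
t10.29 tot210.0 act0.26 ft0.98 fr5.88 fz6.11 grip22 0.0192 False
t10.80 tot225.0 act0.38 ft-0.50 fr4.20 fz5.96 grip22 0.0195 False
t11.31 tot240.0 act0.71 ft-1.31 fr3.04 fz5.86 grip22 0.0192 False
False
-99.0 54.56 317.4 [-0.2 -1.9  1. ]
-84.0 54.56 317.8 [ 0.2 -3.   1.4]
-69.0 54.56 318.3 [ 0.5 -5.   1.3]
-54.0 54.66 318.7 [ 1.8 -4.6  1.6]
-39.0 55.06 319.0 [ 2.9 -2.5  1.2]
-24.0 55.18 319.3 [ 3.8 -2.6  0.7]
-9.0 55.28 319.7 [ 4.4 -0.7  1. ]
6.0 55.32 320.0 [ 5.5 -1.2  1.9]
21.0 55.38 320.3 [4.2 2.5 2. ]
36.0 55.41 320.6 [3.9 3.5 2.7]
51.0 55.37 320.9 [2.4 4.6 4. ]
66.0 55.33 321.2 [2.4 5.6 3.9]
81.0 55.25 321.5 [1.2 5.5 5. ]
96.0 55.14 321.7 [-1.6  5.7  6.1]
111.0 54.98 321.9 [-1.1  4.1  6. ]
126.0 54.85 322.3 [-0.8  3.2  5.9]
```

```bash
sed -i 's/\.055\*np\.\(cos\|sin\)(a)/.0558*np.\1(a)/g' h.py; python3 - <<'E'
from h import *
st=load();st["z"]+=.0006
print(wind(st,105,.04,stop=9))
E
```

```text
t11.82 tot255.0 act1.73 ft2.24 fr-3.28 fz-0.28 grip22 0.0197 False
t12.34 tot270.0 act0.55 ft-0.30 fr-6.50 fz-4.72 grip21 0.0195 False
t12.86 tot285.0 act0.20 ft-0.97 fr-7.94 fz-6.61 grip21 0.0191 False
t13.38 tot300.0 act-0.37 ft-0.07 fr-7.70 fz-7.94 grip21 0.0195 False
t13.89 tot315.0 act-0.93 ft-0.36 fr-7.37 fz-7.10 grip21 0.0194 False
t14.41 tot330.0 act-1.38 ft-0.78 fr-5.55 fz-5.19 grip21 0.0190 False
t14.93 tot345.0 act-0.64 ft-0.40 fr-6.81 fz-5.40 grip21 0.0194 False
False
```

```bash
sed -i 's/\.0558\*/.0554*/g' h.py; python3 - <<'E'
from h import *
st=load();st["z"]-=.0003
print(wind(st,10,.03,step=10,stop=9))
print(wind(st,60,.025,step=10,stop=6,tlim=6))
E
```

```text
t15.40 tot355.0 act-0.14 ft-1.04 fr-5.16 fz-3.48 grip22 0.0193 False
False
t15.93 tot365.0 act-0.31 ft-1.86 fr-4.11 fz-2.28 grip22 0.0192 False
t16.47 tot375.0 act-0.37 ft-1.61 fr-5.57 fz-3.13 grip22 0.0192 False
t17.00 tot385.0 act-0.47 ft-1.75 fr-5.01 fz-2.51 grip22 0.0196 False
t17.53 tot395.0 act-0.44 ft-2.00 fr-5.59 fz-1.54 grip22 0.0192 False
t18.07 tot405.0 act-0.44 ft-0.35 fr-4.51 fz-2.90 grip22 0.0191 False
t18.60 tot415.0 act-0.40 ft-1.66 fr-4.17 fz-3.24 grip22 0.0197 False
False
```

```bash
python3 - <<'E'
from h import *
st=load()
print(wind(st,220,.025,step=10,stop=6,tlim=6))
E
```

```text
t19.13 tot425.0 act-0.29 ft-1.75 fr-4.99 fz-3.07 grip22 0.0193 False
t19.67 tot435.0 act-0.12 ft-1.67 fr-2.95 fz-4.28 grip21 0.0196 False
t20.20 tot445.0 act0.28 ft-2.00 fr-3.69 fz-5.77 grip21 0.0192 False
t20.73 tot455.0 act0.49 ft-0.54 fr-2.08 fz-5.56 grip21 0.0196 False
t21.27 tot465.0 act0.53 ft-0.59 fr-2.06 fz-4.95 grip21 0.0194 False
t21.80 tot475.0 act0.62 ft0.30 fr-0.89 fz-5.12 grip21 0.0194 False
t22.33 tot485.0 act0.65 ft-0.65 fr-0.15 fz-4.67 grip21 0.0198 False
t22.87 tot495.0 act0.71 ft0.41 fr0.93 fz-3.91 grip22 0.0191 False
t23.40 tot505.0 act0.67 ft-1.10 fr1.26 fz-3.39 grip22 0.0190 False
t23.93 tot515.0 act0.64 ft-0.40 fr1.01 fz-3.11 grip22 0.0192 False
t24.47 tot525.0 act0.60 ft-1.37 fr0.89 fz-1.88 grip22 0.0193 False
t25.00 tot535.0 act0.59 ft-0.53 fr0.93 fz-1.70 grip22 0.0193 False
t25.53 tot545.0 act0.52 ft0.02 fr1.60 fz-0.98 grip22 0.0195 False
t26.07 tot555.0 act0.50 ft-0.59 fr0.97 fz-0.96 grip22 0.0193 False
t26.60 tot565.0 act0.48 ft-0.44 fr-0.37 fz-1.30 grip22 0.0193 False
t27.13 tot575.0 act0.45 ft-0.15 fr-1.30 fz-2.20 grip22 0.0195 False
t27.38 tot585.0 act-8.58 ft-2.87 fr0.78 fz-2.07 grip22 0.0196 True
True
```

```bash
python3 - <<'E'
from h import *
st=load()
for k in range(2):
    print(wind(st,4,.01,step=4,stop=6,tlim=8)); 
env.dwell(.3); s=env.get_state(); print(s["time"],s["tcp_pos"],s["force"]-np.array(st["f0"]),s["opening"])
E
```

```text
t27.66 tot580.4 act-3.72 ft-3.15 fr1.02 fz-2.37 grip22 0.0194 True
True
t27.95 tot580.7 act-3.59 ft-4.38 fr0.45 fz-1.50 grip22 0.0197 True
True
28.25 [0.53798088 0.13810763 0.33008913] [ 2.71839298  1.46397219 -1.53887319] 0.019218457871886994
```

```bash
python3 - <<'E'
from h import *
st=load()
print(wind(st,-90,.03,step=15,stop=9))
env.dwell(.3)
env.grip(.05); s=env.get_state();t=s["tcp_pos"]
print(env.movel([t[0],t[1],.42],velocity=.15)); 
p,_=camera("wrist"); cv2.imwrite("pics/w2.png",p)
p,d=camera("side"); cv2.imwrite("pics/s2.png",p);np.save("side2.npy",d)
W=cloud("side",d);h=cv2.cvtColor(p,cv2.COLOR_BGR2HSV);H,S=h[...,0],h[...,1]
m=((H<10)|(H>170))&(S>70)&(abs(W[...,2]-.27)<.045)&(np.hypot(W[...,0]-.55,W[...,1]-.086)<.08);q=W[m]
print("grip",len(q),np.median(q,0),np.percentile(q[:,2],99),env.get_state()["time"])
E
```

```text
t28.88 tot562.1 act-0.08 ft0.53 fr1.00 fz-1.42 grip22 0.0196 False
t29.52 tot547.1 act-0.60 ft0.27 fr-0.06 fz-3.03 grip22 0.0194 False
t30.15 tot532.1 act-0.58 ft1.32 fr-2.20 fz-4.28 grip21 0.0191 False
t30.78 tot517.1 act-0.64 ft-0.31 fr-3.07 fz-5.23 grip21 0.0195 False
t31.42 tot502.1 act-0.60 ft1.06 fr-4.29 fz-5.19 grip22 0.0195 False
t32.05 tot487.1 act0.34 ft1.91 fr-4.41 fz-4.25 grip22 0.0193 False
False
False
grip 353 [0.59914236 0.10331146 0.27712028] 0.3022579246138341 33.6083
```

View pics/w2.png

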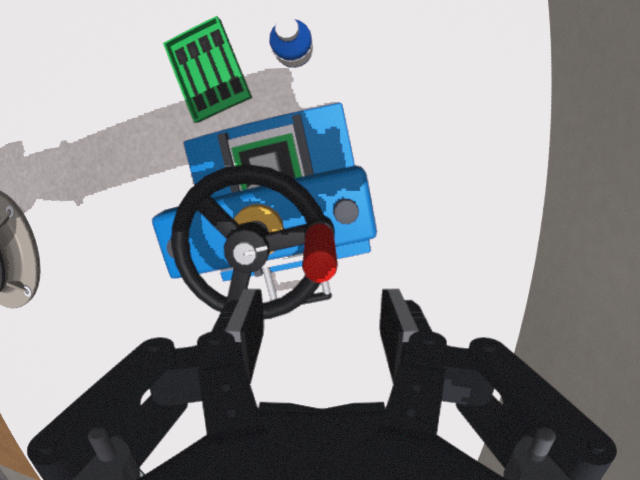

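The wrist view shows the grip released at (320,262) with the white mark lined up along its spoke, so there's no slip. Its height rose 11 mm, as expected. Next is the bar.

```bash
python3 - <<'E'
from h import *
from scipy.spatial.transform import Rotation as Rn
th=np.radians(12.3);u=np.array([np.sin(th),-np.cos(th),0]);b=np.array([.581,-.052,0])
q=env.get_state()["orientation"];R=Rn.from_quat(np.roll([0,2**-.5,2**-.5,0],-1))
best=None
for a in [-np.pi/2+th,np.pi/2+th]:
    o=np.roll((Rn.from_euler("z",a)*R).as_quat(),1);j=kin.inverse_kinematics(b+[0,0,.3],o)
    if j is not None:
        dj=np.abs(j-env.get_state()["qpos"]).max();print(a,dj)
        if best is None or dj<best[0]: best=(dj,o)
o=best[1]
env.movel([b[0]+u[0]*.02,b[1]+u[1]*.02,.42],velocity=.3)
env.reach(b+[0,0,.36],o)
print(env.movel(b+[0,0,.15],velocity=.2,stop_force=8))
p,d=camera("wrist");cv2.imwrite("pics/w3.png",p)
p,d=camera("scene");cv2.imwrite("pics/sc3.png",p)
s=env.get_state();print(s["time"],s["tcp_pos"],s["force"],s["opening"])
E
```

```text
-1.356120828799594 1.0206504469259379
1.785471824790199 1.9573352829141788
False
36.8417 [ 0.58175835 -0.05207524  0.15126156] [-0.74797609 -0.28238974  1.04240487] 0.05000087244634929
```

View pics/w3.png

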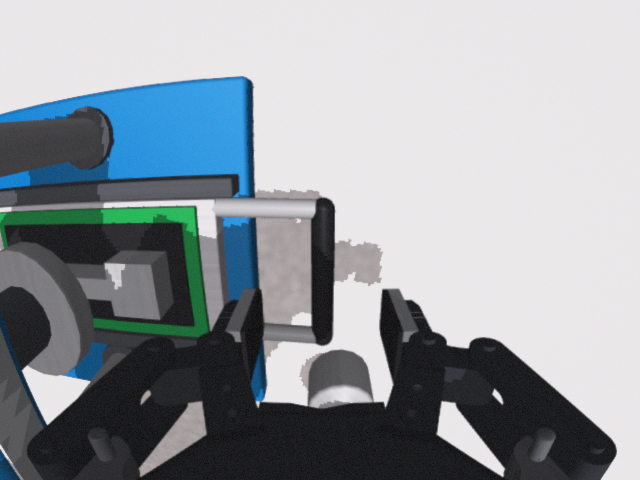

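The wrist view shows the bar (column 322) centred between the pads at columns 250 and 390. The weight at (340,380) is off to the side, clear of the fingers.

```bash
python3 - <<'E'
from h import *
th=np.radians(12.3);u=np.array([np.sin(th),-np.cos(th),0]);b=np.array([.581,-.052,0])
print(env.movel(b+[0,0,.098],velocity=.08,stop_force=8))
f0=env.get_state()["force"]
env.grip(.004,20);s=env.get_state();print(s["time"],s["opening"],s["gripper_force"],s["force"]-f0)
t=s["tcp_pos"]
for k,(d,v,sf) in enumerate([(.04,.05,14),(.09,.05,14),(.112,.025,10)]):
    h=env.movel(t+u*d,velocity=v,stop_force=sf);s=env.get_state()
    print(h,s["time"],(s["tcp_pos"]-t)@u,s["force"]-f0,s["opening"])
    if h: break
E
```

```text
False
38.0667 0.011131804083547359 22.313629388809204 [-0.06892264 -3.15440819  2.55838112]
False 39.0333 0.04004879242824784 [-2.11062906  1.36076307  3.25931969] 0.011197480622475154
False 40.1833 0.09013673413473325 [-2.72640532  0.67589151  4.41841803] 0.010839644233093715
True 40.7417 0.10010535240754122 [-1.98733143  0.67311227  5.43089109] 0.01131026504281416
```

```bash
python3 - <<'E'
from h import *
env.dwell(.3);env.grip(.05);t=env.get_state()["tcp_pos"]
env.movel([t[0],t[1],.40],velocity=.2)
env.movel([t[0]+.05,t[1]-.12,.40],velocity=.3)
p,d=camera("scene");cv2.imwrite("pics/end.png",p);W=cloud("scene",d);V=p.max(2)
m=(V<70)&(abs(W[...,2]-.045)<.006)&(np.hypot(W[...,0]-.602,W[...,1]+.149)<.05);q=W[m]
print("bar",len(q),np.median(q,0))
ax=np.array([.550,.086]);th=np.radians(12.3);print("dist out",((np.median(q,0)[:2]-ax)@[np.sin(th),-np.cos(th)]))
h=cv2.cvtColor(p,cv2.COLOR_BGR2HSV);H,S=h[...,0],h[...,1]
m=((H<10)|(H>170))&(S>70)&(abs(W[...,2]-.27)<.045)&(np.hypot(W[...,0]-.55,W[...,1]-.086)<.08);print("grip",np.median(W[m],0),np.percentile(W[m][:,2],99))
s=env.get_state();print(s["time"],s["force"],s["tcp_pos"])
E
```

```text
bar 372 [ 0.60380075 -0.14867158  0.0459981 ]
dist out 0.24074602488292177
grip [0.6114953  0.09265848 0.27495825] 0.301410367566894
43.7917 [-0.49670657  0.52068907 -0.29611127] [ 0.65170926 -0.26998529  0.39904488]
```

View pics/end.png

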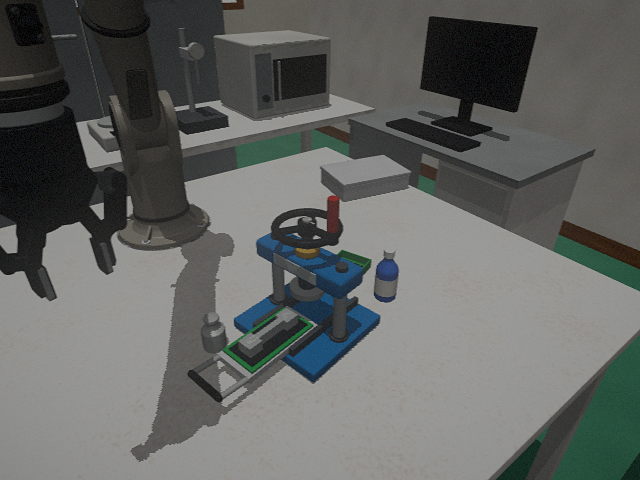

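The bed is fully out, with the bar at (205,385). The weight (213,333), bottle (386,275) and tray (355,262) haven't moved, and the arm is clear of everything.

```bash
python3 -c "
from cell import job
print(job.job_done())"
```

```text
the job is handed in; nothing more can be done
None
```

The job is handed in: I wound the screw up to its top stop (about 1.6 turns), eased it back a quarter turn, and drew the bed out about 100 mm to its end stop; the arm touches nothing, the other things look unmoved, and the hand-in gave no verdict.

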